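# Third hand at the framing jig

## Robot

A 6-joint arm with a two-finger parallel gripper is mounted at the origin on the work surface. World frame = base frame: x ahead of the robot, y to its left, z up, the work surface at z = 0. Lengths are in m, angles in rad, forces in N, time in s.
With the tool pointing down it reaches from about 0.375 to 0.975 m from the base axis. Payload 3.8 kg.
Tool frame: the origin (TCP) lies midway between the tips of the shut fingers; the grasp point (between the pads) lies 19 mm behind it (r.tcp_to_grasp is the distance from the TCP to the grasp point, in m); z points along the fingers, y is the direction in which the jaws open and shut (so a half turn about z gives the same grasp; the last joint's range is limited). The gripper opens to 85 mm and grips with 20 to 120 N. Pads are 22 mm wide; open, the fingers measure 114 mm over their backs; the gripper's body (76 mm by 85 mm) begins 54 mm behind the grasp point. The pads swing forward as they close: fully open they stand 13 mm farther back than shut.
Start: joints at [1.245, 0.264, 1.604, -0, 1.274, -0.037], TCP at [0.192, 0.647, 0.231] pointing down, gripper open.
Joint ranges: [-2.63, 2.63], [-0.94, 2.18], [0.31, 2.57], [-1.31, 4.45], [0, 2.66], [-2.55, 2.55]. Speed limits (rad/s): [2.57, 2.57, 3.14, 3.14, 3.14, 3.14].

## Interface

Orientations are given as a unit quaternion [x, y, z, w].
In Python, from bench import r gives the robot as it stands.
- The arm moves only by the tool carry_out, never from a script. Its argument "targets" is a list of rows, each an object of numbers: "x", "y", "z": the shift along the tool's x, y, z in cm; "rx", "ry", "rz": the turn, a rotation vector about the tool's x, y, z in rad; "fingers": the closure, from 0 (fully open) to 1 (shut). In form: [{"x": .., "y": .., "z": .., "rx": .., "ry": .., "rz": .., "fingers": ..}, ...]. A call has 1 to 20 rows; each row shifts and turns the commanded pose from where the row before left it, along the tool's axes as they then stand; what a row does not reach is not made up. A row lasts 1/8 s, in which the tool goes at most 62.5 mm and 10.7 degrees, less where a joint would pass 70% of its speed; a pose out of reach is approached as far as the arm can. A call with a gripper value outside its range is refused whole. The fingers move at their own pace and stop on an object; "grip_force" is the grip in N (left out, the last holds). Time passes only in rows, so rows that do not move let the fingers close. It gives the time, the measured TCP pose, the force and the opening at its end, in the units of the state.
- r.get_state(): the state, without advancing time (a new reading comes with each control period).
- r.capture(name): name is "side" or "top" or "wrist"; returns the picture (400x640x3 uint8, red, green, blue); there is no depth.
- r.camera_params(name): a dict with "vfov" (degrees; the focal length in pixels is half the picture's height over the tangent of half this angle, whatever the lens; pixels are square), "cx", "cy" (the principal point, pixels), "xyz" and "attitude" of the camera in the world; the wrist camera has in their place "T_tool_cam" (4x4, takes a point from camera to tool coordinates, whose origin is the TCP and whose axes are the flange's). Camera axes: x right, y down, z forward; pixel columns grow to the right and rows downward; lengths in m; the calibration is good to about 2 mm. A picture is of the moment at which its call begins: read the wrist's pose just before it. camera_params takes no time and is no camera call.
- r.close_job(): hands the job in, once; it reports no verdict.
The state is a dict: "t": time; "qpos": joint angles; "joint_vel": joint speeds; "tau": joint torques, N m; "position": TCP position; "orientation": TCP orientation; "ft_force": force on the tool from outside, world axes, zero at the start; "torque": the same for the moment, N m; "gripper_width": finger opening in m.
Only numpy, scipy, OpenCV 4.12 (cv2) and the standard library are available. Lean on these libraries where they do the work, as an engineer would, in place of code of your own. Each camera call takes 0.05 s, during which the arm holds its last target. There are 200 camera calls.

## Task

Turn the red knob on the framing jig clockwise until it clicks past its detent and the two blue stop pads stand up, then stand the wooden frame board on the bed on its long edge, flush against and centred across both pads. Press it steadily so that the pads' pointer sits in the green band of the gauge, never pushing them to the end of their travel, hold that for about three seconds, and finish still holding it pressed there so that I can screw it. Leave the paint jar, tape roll and screwdriver where they are.

Things in the scene. Friction and masses are not known exactly. Their poses are not given: they have to be found in the camera images.
- jig: Fixed plywood jig lying on the desk, 30 mm thick. Origin on its underside; the bed spans x -85 to +70 mm, y -170 to +100 mm of its frame, top face at z = 30 mm. The board is pressed in its +x direction, centred at its y = 0. Gauge: white card on the bed beside the +y pad, with a green band (5 to 11 mm of pad travel, 7.5 to 16.5 N) and a red band beyond.
- knob_grip (a point): On the red knob's axis at the height to grip, 37 mm above the bed's top face, at jig x = -20, y = -120 mm. The knob is an upright bar 42 mm long, 14 mm thick, 32 mm tall (top 44 mm above the bed) on a disc of 22 mm radius. The point turns with the knob: its x axis is along the bar; at joint value 0 that is the jig's x axis.
- knob (a joint): Angle of the knob, rad, grows as it turns clockwise seen from above. 0 = pads sunk, 1.2 = end stop, pads up (20 mm of lift per rad). Its over-centre detent resists with up to 0.2 N m at first, less and less until about 0.75; then it snaps the knob on to 1.2 by itself and keeps it there. Pushing on the raised pads does not turn it back.
- pads: Two blue stop pads moving as one, each 30 mm wide (y) and 14 mm thick (x), centred at y = -50 and +50 mm; in the 70 mm gap between them a finger fits. Origin: in the plane of their flat front faces, midway between them; unpressed at jig x = 20 mm, y = 0. Sunk: inside the bed. Raised: 22 mm above the bed. A black pointer beside the +y pad shows the travel on the gauge.
- stop_face (a point): Point on the plane of the pads' front faces, midway between the pads; raised it is 11 mm above the bed's top face, sunk it is 24 mm lower. Its x axis is the pressing direction (the jig's +x), z is up.
- stop (a joint): How far the pads are pushed back in jig +x, m: 0 free, 0.015 the end of travel. A spring returns them: 1.5 N per mm (8 mm = 12 N). Pushed back 5 to 11 mm = pointer in the green band.
- board: The frame board, pale wood, 18 mm thick (its x), 150 mm long (its y), 40 mm high (its z), 90 g, loose, standing on its long edge on the desk. Origin at the centre of its underside. Both broad faces are alike. It starts left or right of the jig, its length pointing roughly away from the robot.
- jar: Bystander: jar of orange paint with white cap, 52 mm across, 62 mm tall, loose. Origin at the centre of its underside. Leave alone.
- tape: Bystander: green tape roll lying flat, 72 mm across, 18 mm high, loose. Origin at the centre of its underside. Leave alone.
- screwdriver: Bystander: screwdriver with yellow handle lying on the desk beyond the jig, 190 mm long along its x, handle 26 mm thick. Origin under its middle. Leave alone.

How it is judged:
On the way, in this order (a step that is already met when the one before it is completed fails the run):
1. the knob has clicked past its detent and the pads are up (value of joint knob above 1.05 rad), for 0.2 s.
2. the board is held flush against the raised pads with the pointer in the green band for 2 s (value of joint knob above 1.05 rad and angle between the x axis of board and the x axis of stop_face, either way round below 0.05 rad and angle between board's own z axis and vertical below 0.08 rad and y of board in the frame of jig between -0.015 and 0.015 m and z of board in the frame of jig between 0.026 and 0.034 m and contact force between the fingers and board above 2 N and linear speed of board below 0.02 m/s and contact force between board and pads between 6.5 and 18 N and value of joint stop between 0.0045 and 0.0115 m), for 2 s.
At the end, for the whole second after the job is handed in: Knob past its detent (above 1.05 rad); board on the bed (within 4 mm), upright within 0.08 rad, flush with the pads within 0.05 rad, centred within 15 mm, still, pressed by the fingers on the pads with 6.5 to 18 N, pads pushed back 4.5 to 11.5 mm (all of step 2); the arm keeps its last pose, push and grip.
It fails at once if the pads are driven to the end of their travel (value of joint stop above 0.0145 m).
It fails at once if the jar of paint is moved by more than 25 mm (distance of jar from where it was at the start of the episode above 0.025 m).
It fails at once if the tape roll is moved by more than 25 mm (distance of tape from where it was at the start of the episode above 0.025 m).
It fails at once if the screwdriver is moved by more than 25 mm (distance of screwdriver from where it was at the start of the episode above 0.025 m).
It also fails if it takes over 64 s, if anything falls off the work surface, if the arm or the gripper's body presses on something with over 40 N, if the wrist force passes 120 N, or if a joint passes its speed limit or range.

## Working session

There is one attempt and no reset: what is moved stays moved. The work goes in short steps, Python scripts to look and compute and a tool call to move; the robot and the scene stay as the last step left them, time stands still between calls to the robot, and variables do not carry over. Pictures are saved under pics/ and viewed, about 8 in all and at most 12, crops included, and the job is handed in when it is done.

Besides the shell and the picture viewer there is one more tool, called after "Call:" as name(argument=value, ...), one argument or row to a line, values as JSON. carry_out: Moves the arm, as the interface text tells. Its arguments: {"type":"object","properties":{"targets":{"type":"array"},"grip_force":{"type":"number"}},"required":["targets"]}

```bash
ls; mkdir -p pics
python3 - <<'E'
from bench import r
import cv2
s=r.get_state(); print(s)
for n in("top","side","wrist"):
    print(n,r.camera_params(n)); cv2.imwrite(f"pics/{n}0.png",r.capture(n)[:,:,::-1])
E
```

```text
pics
{'t': 0.0, 'qpos': array([ 1.24507965e+00,  2.64789742e-01,  1.60539585e+00,  2.17321621e-05,
        1.27369768e+00, -3.68809128e-02]), 'joint_vel': array([ 1.64862758e-03, -9.06242321e-04,  1.85830714e-04, -1.90394822e-03,
        5.01102492e-04, -5.70425454e-05]), 'tau': array([-2.77370797e-03, -5.15102041e+01, -3.67313468e+01, -4.92916533e-04,
        1.30891905e-02,  4.38020052e-06]), 'position': array([0.19200951, 0.64634072, 0.22992558]), 'orientation': array([ 1.43919462e-01,  9.89588741e-01, -1.12466407e-03, -2.16723479e-04]), 'ft_force': array([-0.54053015,  0.43149663, -0.0042884 ]), 'torque': array([ 0.01263094,  0.0523985 , -0.00911669]), 'gripper_width': 0.08524818725004116}
top {'vfov': 55.82143222813752, 'cx': 319.93254864671167, 'cy': 198.66542080075806, 'xyz': array([0.446484  , 0.03309899, 0.9295365 ]), 'attitude': array([-0.69586193,  0.71504374, -0.05494804,  0.03833193])}
side {'vfov': 52.680880764004655, 'cx': 321.61012771902125, 'cy': 188.90831757911087, 'xyz': array([0.34572674, 0.75462732, 0.77333507]), 'attitude': array([-0.12488246,  0.90233674, -0.40779281,  0.06243245])}
wrist {'vfov': 62.828798242379875, 'cx': 322.011358481457, 'cy': 199.52682608762865, 'T_tool_cam': array([[ 4.94727299e-04, -9.51735825e-01, -3.06918026e-01,
         7.85022271e-02],
       [ 9.99999753e-01,  6.24111547e-04, -3.23415808e-04,
        -6.12810290e-05],
       [ 4.99357495e-04, -3.06917790e-01,  9.51735899e-01,
        -1.41991843e-01],
       [ 0.00000000e+00,  0.00000000e+00,  0.00000000e+00,
         1.00000000e+00]])}
```

View pics/top0.png

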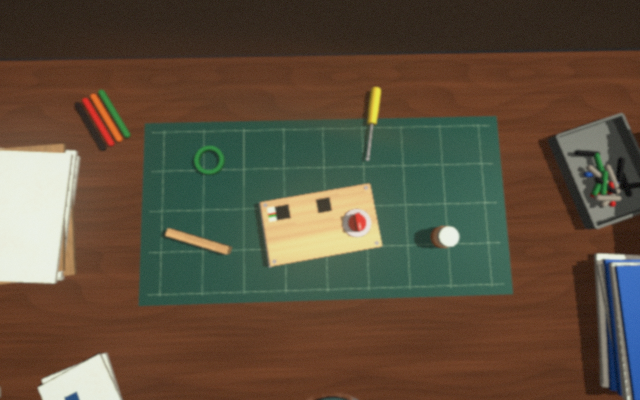

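View pics/side0.png

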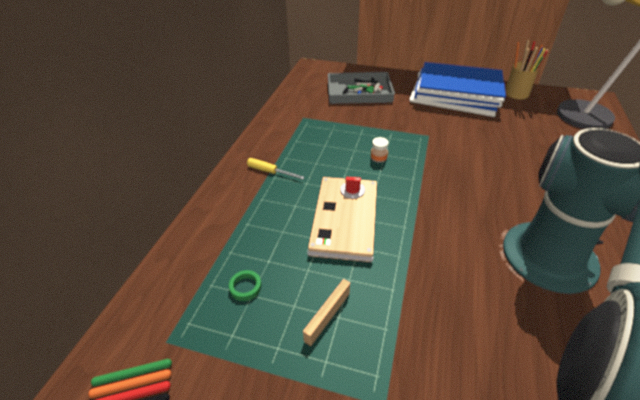

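Top view: the jig spans cols 260-382, rows 184-266. The knob is at (358,222), the pads' slots at (283,212) and (324,205), and the board runs from (166,233) to (229,250). The jar is at (446,236), the tape at (209,160), and the screwdriver from (375,90) to (368,158). I'll fit the poses next.

```bash
cat > h.py <<'E'
import numpy as np, cv2
from scipy.spatial.transform import Rotation as R
from bench import r
def cam(n,s=None):
    p=r.camera_params(n); f=200/np.tan(np.radians(p["vfov"]/2))
    if "xyz" in p: Rm=R.from_quat(p["attitude"]).as_matrix(); t=np.array(p["xyz"])
    else:
        T=np.eye(4); T[:3,:3]=R.from_quat(s["orientation"]).as_matrix(); T[:3,3]=s["position"]
        T=T@p["T_tool_cam"]; Rm=T[:3,:3]; t=T[:3,3]
    return f,p["cx"],p["cy"],Rm,t
def ray(c,uv,z):
    f,cx,cy,Rm,t=c; d=Rm@np.array([(uv[0]-cx)/f,(uv[1]-cy)/f,1]); return t+d*(z-t[2])/d[2]
def proj(c,P):
    f,cx,cy,Rm,t=c; q=(np.atleast_2d(P)-t)@Rm; return q[:,:2]/q[:,2:]*f+[cx,cy]
E
python3 - <<'E'
from h import *
im=cv2.imread("pics/top0.png")
a=cv2.resize(im[170:280,150:270],None,fx=5,fy=5,interpolation=cv2.INTER_CUBIC)
b=cv2.resize(im[170:280,250:400],None,fx=5,fy=5,interpolation=cv2.INTER_CUBIC)
cv2.imwrite("pics/c.png",b)
c=cam("top")
hsv=cv2.cvtColor(im,cv2.COLOR_BGR2HSV)
m=cv2.inRange(hsv,(8,60,110),(25,200,255)); m[:,:150]=0;m[:125]=0;m[295:]=0;m[:,500:]=0
n,l,st,ce=cv2.connectedComponentsWithStats(m)
for i in range(1,n):
    if st[i,4]<150: continue
    pts=np.argwhere(l==i)[:,::-1].astype(np.float32)
    rect=cv2.minAreaRect(pts); bx=cv2.boxPoints(rect); print(st[i],rect)
    for z in (.03,.04): print(z,[ray(c,p,z)[:2].round(4) for p in bx])
for nm,uv,z in(("jar",(446,236),.062),("tape",(209,160),.018),("knob",(358,222),.074),("p+",(283,212),.03),("p-",(324,205),.03)): print(nm,ray(c,uv,z))
E
```

```text
[ 259  183  123   84 6240] ((319.49627685546875, 224.17926025390625), (66.06212615966797, 114.6858139038086), 79.87532806396484)
0.03 [array([0.5621, 0.1604]), array([ 0.6043, -0.1128]), array([ 0.4472, -0.1332]), array([0.4079, 0.1344])]
0.04 [array([0.5608, 0.159 ]), array([ 0.6026, -0.1112]), array([ 0.4472, -0.1313]), array([0.4084, 0.1332])]
[165 228  66  27 626] ((197.53244018554688, 240.89459228515625), (67.41918182373047, 9.484270095825195), 17.10272979736328)
0.03 [array([0.4877, 0.3796]), array([0.5088, 0.3737]), array([0.4581, 0.2223]), array([0.4372, 0.2287])]
0.04 [array([0.4872, 0.3758]), array([0.5082, 0.3699]), array([0.458 , 0.2202]), array([0.4373, 0.2266])]
jar [ 0.46715365 -0.2770653   0.062     ]
tape [0.66992832 0.27933466 0.018     ]
knob [ 0.50411771 -0.07366383  0.074     ]
p+ [0.53581764 0.0992914  0.03      ]
p- [0.55007705 0.00087616 0.03      ]
```

View pics/c.png

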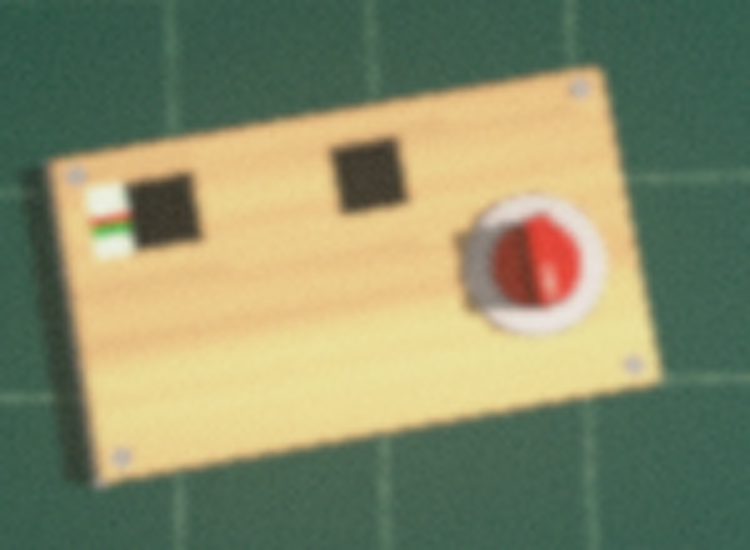

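```bash
cat >> h.py <<'E'
def psi(s): X=R.from_quat(s["orientation"]).as_matrix()[:,0]; return np.arctan2(X[1],X[0])
def fit(A,B): # planar rigid: B=R(th)A+t
    a=A-A.mean(0);b=B-B.mean(0); th=np.arctan2((a[:,0]*b[:,1]-a[:,1]*b[:,0]).sum(),(a*b).sum())
    M=np.array([[np.cos(th),-np.sin(th)],[np.sin(th),np.cos(th)]]); t=B.mean(0)-M@A.mean(0)
    return th,t,M,np.linalg.norm(A@M.T+t-B,axis=1)
def go(s,P,p): # turn to tool-x heading p first, then shift in the tool axes (cm), tool pointing down
    d=(p-psi(s)+np.pi)%(2*np.pi)-np.pi
    X=np.array([np.cos(p),np.sin(p),0]);Y=np.array([np.sin(p),-np.cos(p),0]);v=np.array(P)-s["position"]
    T=R.from_quat(s["orientation"]).as_matrix()
    print("rz",round(-d,3),"then xyz cm",np.round([v@X*100,v@Y*100,-v[2]*100],2),"toolz",T[:,2].round(4))
E
python3 - <<'E'
from h import *
c=cam("top"); J=np.array([[70,100],[70,-170],[-85,-170],[-85,100]])/1000
px=np.array([[48,160],[603,68],[663,378],[98,487]])/5+[250,170]-.4
W=np.array([ray(c,p,.03)[:2] for p in px]); th,t,M,e=fit(J,W); print(th,t,e)
k=M@[-.02,-.12]+t; print("knob",k,"press",M@[.02,0]+t)
go(r.get_state(),[*k,.18],th+np.pi)
E
```

```text
0.14823007777357827 [0.50737685 0.04625888] [0.00052567 0.00183814 0.00204714 0.00147523]
knob [ 0.50531871 -0.07537896] press [0.52715753 0.04921264]
rz -0.437 then xyz cm [-20.32 -76.02   5.03] toolz [-5.0e-04 -1.7e-03 -1.0e+00]
```

Call:
carry_out(
  targets=[
    {"rz": -0.146},
    {"rz": -0.146},
    {"rz": -0.145},
    {"x": -1.27, "y": -4.75, "z": 0.2},
    {"x": -1.27, "y": -4.75, "z": 0.3},
    {"x": -1.27, "y": -4.75, "z": 0.3},
    {"x": -1.27, "y": -4.75, "z": 0.3},
    {"x": -1.27, "y": -4.75, "z": 0.3},
    {"x": -1.27, "y": -4.75, "z": 0.3},
    {"x": -1.27, "y": -4.75, "z": 0.3},
    {"x": -1.27, "y": -4.75, "z": 0.3},
    {"x": -1.27, "y": -4.75, "z": 0.3},
    {"x": -1.27, "y": -4.75, "z": 0.3},
    {"x": -1.27, "y": -4.75, "z": 0.3},
    {"x": -1.27, "y": -4.75, "z": 0.3},
    {"x": -1.27, "y": -4.75, "z": 0.3},
    {"x": -1.27, "y": -4.75, "z": 0.3},
    {"x": -1.27, "y": -4.75, "z": 0.3},
    {"x": -1.27, "y": -4.75, "z": 0.3},
    {},
  ],
  grip_force=60,
)

```text
invalid input at $.targets[0]: expected keys x, y, z, rx, ry, rz, fingers
```

Run:
```python
from h import *
s=r.get_state(); print(s["t"],s["position"],psi(s),s["qpos"]); cv2.imwrite("pics/w1.png",r.capture("wrist")[:,:,::-1])
go(s,[.5053,-.0754,.048],.148+np.pi)
print(proj(cam("wrist",s),[[.5053,-.0754,.074],[.5272,.0492,.03]]))
```

```text
0.15 [0.19205552 0.64650672 0.23026238] 2.852799918360647 [ 1.24511012e+00  2.64566089e-01  1.60505126e+00 -1.13874577e-05
  1.27372606e+00 -3.68901745e-02]
rz -0.437 then xyz cm [-20.34 -76.02  18.23] toolz [-5.0e-04 -1.7e-03 -1.0e+00]
[[-102.92053763  526.68067258]
 [  10.700573    484.70424795]]
```

View pics/w1.png

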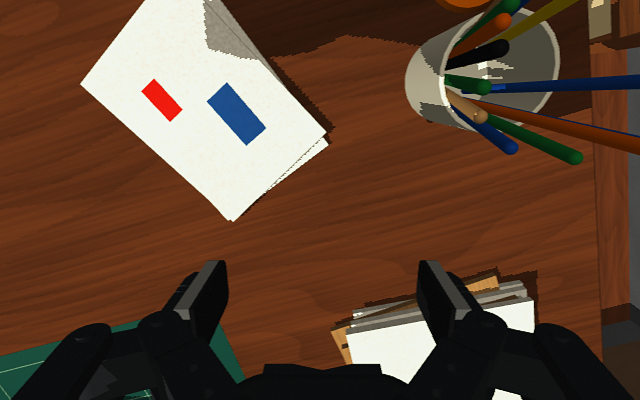

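The move was refused because each row needs every key. The arm is still at the start, so this picture shows only the paper and pen cup.

Call:
carry_out(
  targets=[
    {"x": 0, "y": 0, "z": 0, "rx": 0, "ry": 0, "rz": -0.146, "fingers": 0},
    {"x": 0, "y": 0, "z": 0, "rx": 0, "ry": 0, "rz": -0.146, "fingers": 0},
    {"x": 0, "y": 0, "z": 0, "rx": 0, "ry": 0, "rz": -0.145, "fingers": 0},
    {"x": -1.27, "y": -4.75, "z": 0.3, "rx": 0, "ry": 0, "rz": 0, "fingers": 0},
    {"x": -1.27, "y": -4.75, "z": 0.3, "rx": 0, "ry": 0, "rz": 0, "fingers": 0},
    {"x": -1.27, "y": -4.75, "z": 0.3, "rx": 0, "ry": 0, "rz": 0, "fingers": 0},
    {"x": -1.27, "y": -4.75, "z": 0.3, "rx": 0, "ry": 0, "rz": 0, "fingers": 0},
    {"x": -1.27, "y": -4.75, "z": 0.3, "rx": 0, "ry": 0, "rz": 0, "fingers": 0},
    {"x": -1.27, "y": -4.75, "z": 0.3, "rx": 0, "ry": 0, "rz": 0, "fingers": 0},
    {"x": -1.27, "y": -4.75, "z": 0.3, "rx": 0, "ry": 0, "rz": 0, "fingers": 0},
    {"x": -1.27, "y": -4.75, "z": 0.3, "rx": 0, "ry": 0, "rz": 0, "fingers": 0},
    {"x": -1.27, "y": -4.75, "z": 0.3, "rx": 0, "ry": 0, "rz": 0, "fingers": 0},
    {"x": -1.27, "y": -4.75, "z": 0.3, "rx": 0, "ry": 0, "rz": 0, "fingers": 0},
    {"x": -1.27, "y": -4.75, "z": 0.3, "rx": 0, "ry": 0, "rz": 0, "fingers": 0},
    {"x": -1.27, "y": -4.75, "z": 0.3, "rx": 0, "ry": 0, "rz": 0, "fingers": 0},
    {"x": -1.27, "y": -4.75, "z": 0.3, "rx": 0, "ry": 0, "rz": 0, "fingers": 0},
    {"x": -1.27, "y": -4.75, "z": 0.3, "rx": 0, "ry": 0, "rz": 0, "fingers": 0},
    {"x": -1.27, "y": -4.75, "z": 0.3, "rx": 0, "ry": 0, "rz": 0, "fingers": 0},
    {"x": -1.27, "y": -4.75, "z": 0.3, "rx": 0, "ry": 0, "rz": 0, "fingers": 0},
    {"x": 0, "y": 0, "z": 0, "rx": 0, "ry": 0, "rz": 0, "fingers": 0},
  ],
  grip_force=60,
)

```text
t: 2.7
position: [0.5062, -0.0774, 0.183]
orientation: [-0.072, 0.997, -0.0, -0.0]
ft_force: [0.4, -0.6, 0.2]
gripper_width: 0.0853
```

Run:
```python
from h import *
s=r.get_state(); print(s["t"],s["position"],psi(s),s["qpos"]); cv2.imwrite("pics/w2.png",r.capture("wrist")[:,:,::-1])
go(s,[.5053,-.0754,.048],.148+np.pi)
print(proj(cam("wrist",s),[[.5053,-.0754,.074],[.5272,.0492,.03]]))
```

```text
2.7 [ 0.50621669 -0.07735006  0.1830292 ] -2.9974891507198387 [-1.99853543e-01 -8.87346512e-03  2.00141017e+00 -6.72686620e-04
  1.14898515e+00 -1.91447803e+00]
rz -0.004 then xyz cm [ 0.06  0.21 13.5 ] toolz [-1.e-04 -6.e-04 -1.e+00]
[[324.90628276 196.0171986 ]
 [448.67487476 221.70198462]]
```

View pics/w2.png

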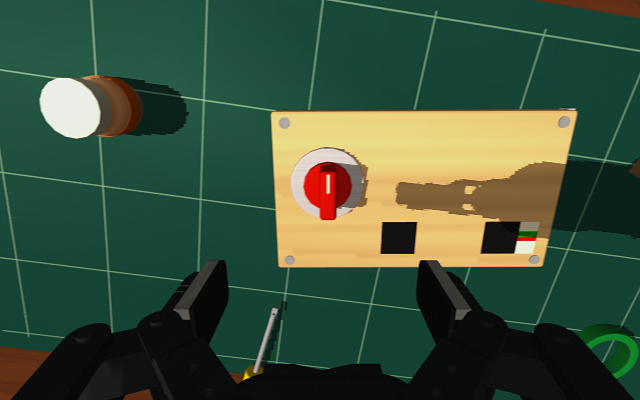

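Run:
```python
from h import *
s=r.get_state(); c=cam("wrist",s); J=np.array([[-85,-170],[-85,100],[70,100],[70,-170]])/1000
W=np.array([ray(c,p,.03)[:2] for p in [(271.5,111),(577,110),(543,266),(279.5,267)]]); th,t,M,e=fit(J,W); print(th,t,e)
k=M@[-.02,-.12]+t; print("knob",k, "bar px",ray(c,(327.5,191.5),.074))
go(s,[*k,.048],th+np.pi)
```

```text
0.15078715886817204 [0.50574605 0.05016628] [0.00204093 0.00283532 0.00169784 0.0023376 ]
knob [ 0.50399896 -0.07147643] bar px [ 0.50032423 -0.07218522  0.074     ]
rz -0.006 then xyz cm [ 0.08  0.44 13.49] toolz [-9.e-04  4.e-04 -1.e+00]
```

Call:
carry_out(
  targets=[
    {"x": 0.15, "y": 0.35, "z": 4.5, "rx": 0, "ry": 0, "rz": -0.006, "fingers": 0},
    {"x": 0, "y": 0, "z": 4.5, "rx": 0, "ry": 0, "rz": 0, "fingers": 0},
    {"x": 0, "y": 0, "z": 3, "rx": 0, "ry": 0, "rz": 0, "fingers": 0.3},
    {"x": 0, "y": 0, "z": 1.5, "rx": 0, "ry": 0, "rz": 0, "fingers": 0.5},
    {"x": 0, "y": 0, "z": 0, "rx": 0, "ry": 0, "rz": 0, "fingers": 1},
    {"x": 0, "y": 0, "z": 0, "rx": 0, "ry": 0, "rz": 0, "fingers": 1},
    {"x": 0, "y": 0, "z": 0, "rx": 0, "ry": 0, "rz": 0, "fingers": 1},
    {"x": 0, "y": 0, "z": 0, "rx": 0, "ry": 0, "rz": 0, "fingers": 1},
    {"x": 0, "y": 0, "z": 0, "rx": 0, "ry": 0, "rz": 0, "fingers": 1},
  ],
  grip_force=60,
)

```text
t: 3.88
position: [0.5046, -0.0731, 0.0498]
orientation: [-0.077, 0.997, -0.002, 0.001]
ft_force: [0.8, -6.7, -2.8]
gripper_width: 0.0126
```

Call:
carry_out(
  targets=[
    {"x": 0, "y": -0.05, "z": 0, "rx": 0, "ry": 0, "rz": 0.12, "fingers": 1},
    {"x": 0, "y": 0, "z": 0, "rx": 0, "ry": 0, "rz": 0.12, "fingers": 1},
    {"x": 0, "y": 0, "z": 0, "rx": 0, "ry": 0, "rz": 0.12, "fingers": 1},
    {"x": 0, "y": 0, "z": 0, "rx": 0, "ry": 0, "rz": 0.12, "fingers": 1},
    {"x": 0, "y": 0, "z": 0, "rx": 0, "ry": 0, "rz": 0.12, "fingers": 1},
    {"x": 0, "y": 0, "z": 0, "rx": 0, "ry": 0, "rz": 0.12, "fingers": 1},
    {"x": 0, "y": 0, "z": 0, "rx": 0, "ry": 0, "rz": 0.12, "fingers": 1},
    {"x": 0, "y": 0, "z": 0, "rx": 0, "ry": 0, "rz": 0.12, "fingers": 1},
    {"x": 0, "y": 0, "z": 0, "rx": 0, "ry": 0, "rz": 0.12, "fingers": 1},
    {"x": 0, "y": 0, "z": 0, "rx": 0, "ry": 0, "rz": 0.1, "fingers": 1},
    {"x": 0, "y": 0, "z": 0, "rx": 0, "ry": 0, "rz": 0, "fingers": 1},
  ],
  grip_force=60,
)

```text
t: 5.25
position: [0.5054, -0.072, 0.0498]
orientation: [0.49, 0.871, 0.001, 0.002]
ft_force: [3.5, 1.1, -2.8]
gripper_width: 0.0127
```

Run:
```python
from h import *
s=r.get_state(); print(s["position"],psi(s),s["ft_force"],s["torque"],s["gripper_width"])
```

```text
[ 0.5054403  -0.0719858   0.04977345] 2.116352339539305 [ 3.52884695  1.12367079 -2.77941574] [ 0.14286768 -0.66652132 -0.12736076] 0.012698628321438678
```

Call:
carry_out(
  targets=[
    {"x": 0, "y": 0, "z": 0, "rx": 0, "ry": 0, "rz": 0, "fingers": 0},
    {"x": 0, "y": 0, "z": 0, "rx": 0, "ry": 0, "rz": 0, "fingers": 0},
    {"x": 0, "y": 0, "z": 0, "rx": 0, "ry": 0, "rz": 0, "fingers": 0},
    {"x": 0, "y": 0, "z": 0, "rx": 0, "ry": 0, "rz": 0, "fingers": 0},
    {"x": 0, "y": 0, "z": -4, "rx": 0, "ry": 0, "rz": 0, "fingers": 0},
    {"x": 0, "y": 0, "z": -5, "rx": 0, "ry": 0, "rz": 0, "fingers": 0},
    {"x": 0, "y": 0, "z": -6, "rx": 0, "ry": 0, "rz": 0, "fingers": 0},
    {"x": 0, "y": 0, "z": 0, "rx": 0, "ry": 0, "rz": 0.174, "fingers": 0},
    {"x": 0, "y": 0, "z": 0, "rx": 0, "ry": 0, "rz": 0.174, "fingers": 0},
    {"x": 0, "y": 0, "z": 0, "rx": 0, "ry": 0, "rz": 0.174, "fingers": 0},
    {"x": 0, "y": 0, "z": 0, "rx": 0, "ry": 0, "rz": 0.174, "fingers": 0},
    {"x": 0, "y": 0, "z": 0, "rx": 0, "ry": 0, "rz": 0.174, "fingers": 0},
    {"x": 0, "y": 0, "z": 0, "rx": 0, "ry": 0, "rz": 0, "fingers": 0},
  ],
  grip_force=60,
)

```text
t: 6.88
position: [0.5034, -0.0719, 0.1982]
orientation: [0.812, 0.584, -0.0, -0.0]
ft_force: [-0.2, 0.8, -0.3]
gripper_width: 0.0852
```

Run:
```python
from h import *
s=r.get_state(); print(s["t"],s["position"],psi(s),s["qpos"]); cv2.imwrite("pics/w3.png",r.capture("wrist")[:,:,::-1])
go(s,[.4727,.298,.2],1.248)
```

```text
6.875 [ 0.50335102 -0.0718714   0.19816369] 1.2477869471709555 [-1.90788422e-01 -2.87311250e-02  1.99176009e+00 -4.75989321e-05
  1.17888355e+00  1.32239159e-01]
rz -0.0 then xyz cm [ 34.1  -14.64  -0.18] toolz [-3.e-04  0.e+00 -1.e+00]
```

View pics/w3.png

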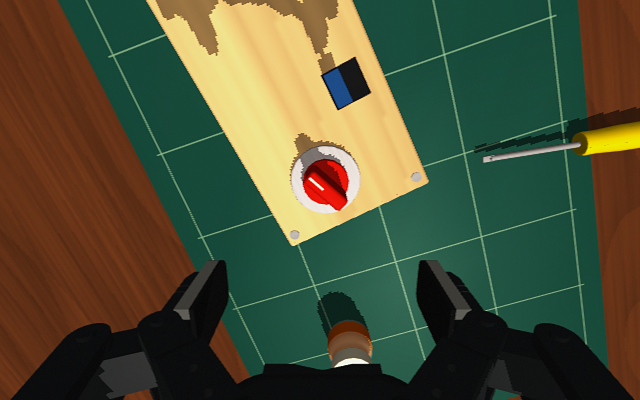

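The -y pad is up (blue at (340,85)), and the knob at (325,185) stays turned by about 1.2 rad. Next is the board.

Call:
carry_out(
  targets=[
    {"x": 3.79, "y": -1.63, "z": 0, "rx": 0, "ry": 0, "rz": 0, "fingers": 0},
    {"x": 3.79, "y": -1.63, "z": 0, "rx": 0, "ry": 0, "rz": 0, "fingers": 0},
    {"x": 3.79, "y": -1.63, "z": 0, "rx": 0, "ry": 0, "rz": 0, "fingers": 0},
    {"x": 3.79, "y": -1.63, "z": 0, "rx": 0, "ry": 0, "rz": 0, "fingers": 0},
    {"x": 3.79, "y": -1.63, "z": 0, "rx": 0, "ry": 0, "rz": 0, "fingers": 0},
    {"x": 3.79, "y": -1.63, "z": 0, "rx": 0, "ry": 0, "rz": 0, "fingers": 0},
    {"x": 3.79, "y": -1.63, "z": 0, "rx": 0, "ry": 0, "rz": 0, "fingers": 0},
    {"x": 3.79, "y": -1.63, "z": 0, "rx": 0, "ry": 0, "rz": 0, "fingers": 0},
    {"x": 3.79, "y": -1.63, "z": 0, "rx": 0, "ry": 0, "rz": 0, "fingers": 0},
    {"x": 0, "y": 0, "z": 0, "rx": 0, "ry": 0, "rz": 0, "fingers": 0},
    {"x": 0, "y": 0, "z": 0, "rx": 0, "ry": 0, "rz": 0, "fingers": 0},
  ],
)

```text
t: 8.3
position: [0.4732, 0.2978, 0.198]
orientation: [0.812, 0.584, -0.0, 0.0]
ft_force: [0.1, -0.3, 0.2]
gripper_width: 0.0854
```

Run:
```python
from h import *
s=r.get_state(); print(s["t"],s["position"],psi(s),s["qpos"]); cv2.imwrite("pics/w4.png",r.capture("wrist")[:,:,::-1])
B=np.array([[-.009,-.075],[.009,-.075],[.009,.075],[-.009,.075]])
a=1.248-np.pi/2; M=np.array([[np.cos(a),-np.sin(a)],[np.sin(a),np.cos(a)]])
print(proj(cam("wrist",s),np.c_[B@M.T+[.4727,.298],np.full(4,.04)]).round(1))
```

```text
8.3 [0.47321057 0.29779744 0.19803119] 1.2480519698763528 [ 5.17510278e-01  7.00021305e-02  1.89128640e+00 -6.33781280e-04
  1.18112483e+00  8.40495694e-01]
[[312.4 252.4]
 [330.1 252.4]
 [331.5  97.8]
 [310.9  97.8]]
```

View pics/w4.png

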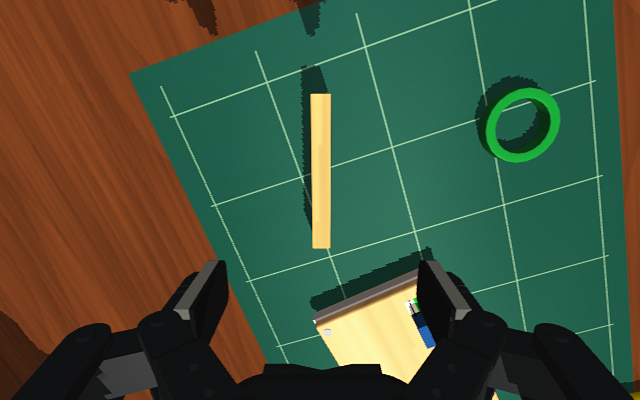

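Call:
carry_out(
  targets=[
    {"x": 0.4, "y": -0.05, "z": 5, "rx": 0, "ry": 0, "rz": 0, "fingers": 0},
    {"x": 0, "y": 0, "z": 5, "rx": 0, "ry": 0, "rz": 0, "fingers": 0},
    {"x": 0, "y": 0, "z": 5, "rx": 0, "ry": 0, "rz": 0, "fingers": 0.2},
    {"x": 0, "y": 0, "z": 3, "rx": 0, "ry": 0, "rz": 0, "fingers": 0.3},
    {"x": 0, "y": 0, "z": 1.2, "rx": 0, "ry": 0, "rz": 0, "fingers": 0.4},
    {"x": 0, "y": 0, "z": 0, "rx": 0, "ry": 0, "rz": 0, "fingers": 0.5},
    {"x": 0, "y": 0, "z": 0, "rx": 0, "ry": 0, "rz": 0, "fingers": 0.7},
    {"x": 0, "y": 0, "z": 0, "rx": 0, "ry": 0, "rz": 0, "fingers": 1},
    {"x": 0, "y": 0, "z": 0, "rx": 0, "ry": 0, "rz": 0, "fingers": 1},
    {"x": 0, "y": 0, "z": 0, "rx": 0, "ry": 0, "rz": 0, "fingers": 1},
    {"x": 0, "y": 0, "z": 0, "rx": 0, "ry": 0, "rz": 0, "fingers": 1},
  ],
  grip_force=60,
)

```text
t: 9.72
position: [0.4759, 0.303, 0.0083]
orientation: [0.812, 0.583, 0.002, 0.0]
ft_force: [0.4, -1.1, 6.8]
gripper_width: 0.0174
```

Run:
```python
from h import *
s=r.get_state(); print(s["t"],s["position"],psi(s),s["ft_force"],s["gripper_width"])
th=.1495;t=np.array([.5065,.0483]);M=np.array([[np.cos(th),-np.sin(th)],[np.sin(th),np.cos(th)]])
P=M@[-.03,0]+t; print(P)
q=dict(s);q["position"]=s["position"]+[0,0,.1]
go(q,[*P,.11],th+np.pi/2)
```

```text
9.725 [0.47586217 0.30304747 0.00832727] 1.2459961179678047 [ 0.42323806 -1.12627191  6.8013989 ] 0.017356771814865803
[0.47683463 0.04383169]
rz -0.474 then xyz cm [-25.65  -3.76  -0.17] toolz [ 0.0033  0.0017 -1.    ]
```

Call:
carry_out(
  targets=[
    {"x": 0, "y": 0, "z": -2, "rx": 0, "ry": 0, "rz": 0, "fingers": 1},
    {"x": 0, "y": 0, "z": -4, "rx": 0, "ry": 0, "rz": 0, "fingers": 1},
    {"x": 0, "y": 0, "z": -4, "rx": 0, "ry": 0, "rz": 0, "fingers": 1},
    {"x": 0, "y": 0, "z": 0, "rx": 0, "ry": 0, "rz": -0.119, "fingers": 1},
    {"x": 0, "y": 0, "z": 0, "rx": 0, "ry": 0, "rz": -0.119, "fingers": 1},
    {"x": 0, "y": 0, "z": 0, "rx": 0, "ry": 0, "rz": -0.118, "fingers": 1},
    {"x": 0, "y": 0, "z": 0, "rx": 0, "ry": 0, "rz": -0.118, "fingers": 1},
    {"x": -3.2, "y": -0.47, "z": 0, "rx": 0, "ry": 0, "rz": 0, "fingers": 1},
    {"x": -3.2, "y": -0.47, "z": 0, "rx": 0, "ry": 0, "rz": 0, "fingers": 1},
    {"x": -3.2, "y": -0.47, "z": 0, "rx": 0, "ry": 0, "rz": 0, "fingers": 1},
    {"x": -3.2, "y": -0.47, "z": 0, "rx": 0, "ry": 0, "rz": 0, "fingers": 1},
    {"x": -3.2, "y": -0.47, "z": 0, "rx": 0, "ry": 0, "rz": 0, "fingers": 1},
    {"x": -3.2, "y": -0.47, "z": 0, "rx": 0, "ry": 0, "rz": 0, "fingers": 1},
    {"x": -3.2, "y": -0.47, "z": 0, "rx": 0, "ry": 0, "rz": 0, "fingers": 1},
    {"x": -3.2, "y": -0.47, "z": 0, "rx": 0, "ry": 0, "rz": 0, "fingers": 1},
    {"x": 0, "y": 0, "z": 0, "rx": 0, "ry": 0, "rz": 0, "fingers": 1},
    {"x": 0, "y": 0, "z": 0, "rx": 0, "ry": 0, "rz": 0, "fingers": 1},
  ],
)

```text
t: 11.85
position: [0.475, 0.0438, 0.1064]
orientation: [0.653, 0.758, 0.0, -0.0]
ft_force: [-0.4, 0.4, -0.6]
gripper_width: 0.0174
```

Run:
```python
from h import *
s=r.get_state(); print(s["t"],s["position"],psi(s),s["ft_force"],s["gripper_width"])
cv2.imwrite("pics/w5.png",r.capture("wrist")[:,:,::-1])
c=cam("wrist",s); th=.1495;t=np.array([.5065,.0483]);M=np.array([[np.cos(th),-np.sin(th)],[np.sin(th),np.cos(th)]])
J=np.array([[20,-65],[20,-35],[20,35],[20,65],[-85,100],[70,100],[-85,-170]])/1000
print(proj(c,np.c_[J@M.T+t,[.052]*4+[.03]*3]).round(1), M.T@(s["position"][:2]-t))
```

```text
11.85 [0.47497296 0.04375315 0.10640859] 1.7192550276477054 [-0.35198838  0.35965203 -0.55232894] 0.017358100697056265
[[395.4 307.8]
 [398.4 270.2]
 [406.5 168.9]
 [410.6 118.5]
 [235.3  57.5]
 [487.4  57.4]
 [260.7 395. ]] [-0.0318526   0.00019962]
```

View pics/w5.png

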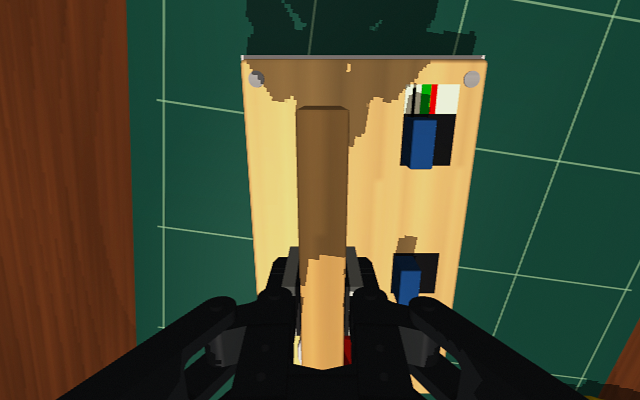

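The pads stand up, with front edges at (411-413,121-168) and (400,270), within 2 mm of prediction. The board is gripped straight, with its far end at row ~109. I'll check its centring and work out the descent.

Run:
```python
from h import *
s=r.get_state(); c=cam("wrist",s); th=.1495;t=np.array([.5065,.0483]);M=np.array([[np.cos(th),-np.sin(th)],[np.sin(th),np.cos(th)]])
for uv,z in(((297.5,109),.138),((349,109),.138),((412.5,121),.052),((411,168.5),.052),((400,270),.052),((242,57),.03),((486,57),.03)): print(uv,(M.T@(ray(c,uv,z)[:2]-t)*1000).round(1))
```

```text
(297.5, 109) [-39.6  74.3]
(349, 109) [-22.9  74.3]
(412.5, 121) [21.3 63.9]
(411, 168.5) [22.8 35.6]
(400, 270) [ 21.2 -34.5]
(242, 57) [-80.8 100.5]
(486, 57) [ 69.1 100.6]
```

Call:
carry_out(
  targets=[
    {"x": 0, "y": 0, "z": 2, "rx": 0, "ry": 0, "rz": 0, "fingers": 1},
    {"x": 0, "y": 0, "z": 2.4, "rx": 0, "ry": 0, "rz": 0, "fingers": 1},
    {"x": 0, "y": 0, "z": 1.6, "rx": 0, "ry": 0, "rz": 0, "fingers": 1},
    {"x": 0, "y": 0, "z": 0.4, "rx": 0, "ry": 0, "rz": 0, "fingers": 1},
    {"x": 0, "y": 0, "z": 0, "rx": 0, "ry": 0, "rz": 0, "fingers": 1},
    {"x": 0, "y": 0, "z": 0, "rx": 0, "ry": 0, "rz": 0, "fingers": 1},
  ],
)

```text
t: 12.65
position: [0.4759, 0.0435, 0.0431]
orientation: [0.653, 0.758, 0.001, 0.001]
ft_force: [0.3, 0.1, -2.1]
gripper_width: 0.0174
```

Call:
carry_out(
  targets=[
    {"x": 0, "y": 0, "z": 0.1, "rx": 0, "ry": 0, "rz": 0, "fingers": 1},
    {"x": 0, "y": 0, "z": 0.1, "rx": 0, "ry": 0, "rz": 0, "fingers": 1},
    {"x": 0, "y": 0, "z": 0.1, "rx": 0, "ry": 0, "rz": 0, "fingers": 1},
    {"x": 0, "y": 0, "z": 0, "rx": 0, "ry": 0, "rz": 0, "fingers": 1},
  ],
)

```text
t: 13.15
position: [0.4749, 0.0433, 0.0392]
orientation: [0.653, 0.758, -0.0, -0.0]
ft_force: [0.5, -0.2, -1.0]
gripper_width: 0.0171
```

Call:
carry_out(
  targets=[
    {"x": 0, "y": 0, "z": 0.07, "rx": 0, "ry": 0, "rz": 0, "fingers": 1},
    {"x": 0, "y": 0, "z": 0, "rx": 0, "ry": 0, "rz": 0, "fingers": 1},
    {"x": 0, "y": 0, "z": 0.07, "rx": 0, "ry": 0, "rz": 0, "fingers": 1},
    {"x": 0, "y": 0, "z": 0, "rx": 0, "ry": 0, "rz": 0, "fingers": 1},
  ],
)

```text
t: 13.65
position: [0.4752, 0.0434, 0.0384]
orientation: [0.652, 0.758, -0.0, 0.0]
ft_force: [-1.9, -1.0, 4.1]
gripper_width: 0.0172
```

Call:
carry_out(
  targets=[
    {"x": 0, "y": 0.6, "z": -0.02, "rx": 0, "ry": 0, "rz": 0, "fingers": 1},
    {"x": 0, "y": 0.7, "z": 0, "rx": 0, "ry": 0, "rz": 0, "fingers": 1},
    {"x": 0, "y": 0.7, "z": 0, "rx": 0, "ry": 0, "rz": 0, "fingers": 1},
    {"x": 0, "y": 0.7, "z": 0, "rx": 0, "ry": 0, "rz": 0, "fingers": 1},
    {"x": 0, "y": 0.6, "z": 0, "rx": 0, "ry": 0, "rz": 0, "fingers": 1},
    {"x": 0, "y": 0.4, "z": 0, "rx": 0, "ry": 0, "rz": 0, "fingers": 1},
    {"x": 0, "y": 0.2, "z": 0, "rx": 0, "ry": 0, "rz": 0, "fingers": 1},
    {"x": 0, "y": 0, "z": 0, "rx": 0, "ry": 0, "rz": 0, "fingers": 1},
    {"x": 0, "y": 0, "z": 0, "rx": 0, "ry": 0, "rz": 0, "fingers": 1},
  ],
)

```text
t: 14.78
position: [0.5143, 0.0493, 0.0384]
orientation: [0.652, 0.758, 0.0, 0.0]
ft_force: [-1.2, -0.2, 5.3]
gripper_width: 0.0169
```

Call:
carry_out(
  targets=[
    {"x": 0, "y": 0.15, "z": 0, "rx": 0, "ry": 0, "rz": 0, "fingers": 1},
    {"x": 0, "y": 0.15, "z": 0, "rx": 0, "ry": 0, "rz": 0, "fingers": 1},
    {"x": 0, "y": 0.15, "z": 0, "rx": 0, "ry": 0, "rz": 0, "fingers": 1},
    {"x": 0, "y": 0, "z": 0, "rx": 0, "ry": 0, "rz": 0, "fingers": 1},
    {"x": 0, "y": 0, "z": 0, "rx": 0, "ry": 0, "rz": 0, "fingers": 1},
  ],
)

```text
t: 15.4
position: [0.5183, 0.0499, 0.0383]
orientation: [0.653, 0.758, 0.0, -0.0]
ft_force: [-2.5, -0.7, 5.8]
gripper_width: 0.0174
```

Call:
carry_out(
  targets=[
    {"x": 0, "y": 0.15, "z": 0, "rx": 0, "ry": 0, "rz": 0, "fingers": 1},
    {"x": 0, "y": 0.15, "z": 0, "rx": 0, "ry": 0, "rz": 0, "fingers": 1},
    {"x": 0, "y": 0.15, "z": 0, "rx": 0, "ry": 0, "rz": 0, "fingers": 1},
    {"x": 0, "y": 0, "z": 0, "rx": 0, "ry": 0, "rz": 0, "fingers": 1},
    {"x": 0, "y": 0, "z": 0, "rx": 0, "ry": 0, "rz": 0, "fingers": 1},
  ],
)

```text
t: 16.02
position: [0.5207, 0.0503, 0.0384]
orientation: [0.652, 0.758, -0.002, -0.002]
ft_force: [-8.5, -1.6, 13.0]
gripper_width: 0.017
```

Call:
carry_out(
  targets=[
    {"x": 0, "y": 0, "z": -0.08, "rx": 0, "ry": 0, "rz": 0, "fingers": 1},
    {"x": 0, "y": 0, "z": -0.04, "rx": 0, "ry": 0, "rz": 0, "fingers": 1},
    {"x": 0, "y": 0, "z": 0, "rx": 0, "ry": 0, "rz": 0, "fingers": 1},
    {"x": 0, "y": 0, "z": 0, "rx": 0, "ry": 0, "rz": 0, "fingers": 1},
  ],
)

```text
t: 16.52
position: [0.5214, 0.0504, 0.0384]
orientation: [0.653, 0.758, -0.001, -0.001]
ft_force: [-3.6, -1.0, -1.1]
gripper_width: 0.0176
```

Run:
```python
from h import *
s=r.get_state(); print(s["t"],s["position"],psi(s),s["ft_force"],s["torque"])
im=r.capture("wrist")[:,:,::-1]; cv2.imwrite("pics/w6f.png",im); cv2.imwrite("pics/w6.png",cv2.resize(im[60:340,260:560],None,fx=2.1,fy=2.1,interpolation=cv2.INTER_CUBIC))
```

```text
16.525 [0.52144045 0.05044503 0.03839831] 1.719827173501481 [-3.56076817 -0.99037223 -1.06571329] [-0.08754432  0.67929768  0.03859807]
```

View pics/w6.png

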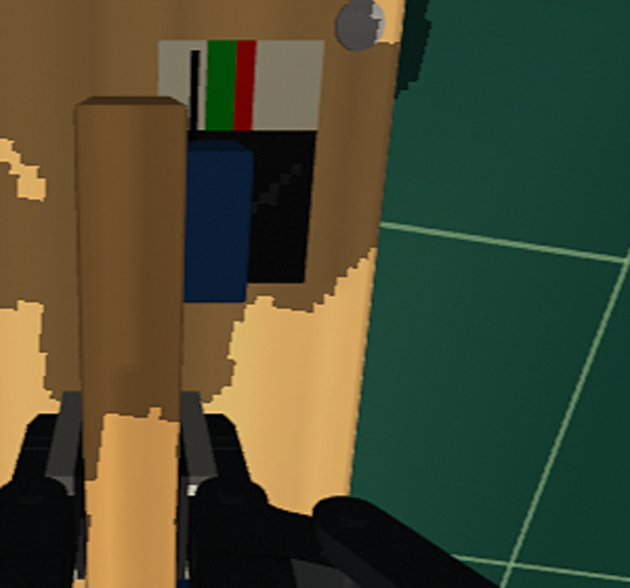

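Both are in contact. The pointer is at (195,90) in the crop, about 2 mm short of the green band (206-237). That means ~2.5 mm of travel, which agrees with 3.7 N.

Call:
carry_out(
  targets=[
    {"x": 0, "y": 0.1, "z": 0, "rx": 0, "ry": 0, "rz": 0, "fingers": 1},
    {"x": 0, "y": 0.1, "z": 0, "rx": 0, "ry": 0, "rz": 0, "fingers": 1},
    {"x": 0, "y": 0.1, "z": 0, "rx": 0, "ry": 0, "rz": 0, "fingers": 1},
    {"x": 0, "y": 0, "z": 0, "rx": 0, "ry": 0, "rz": 0, "fingers": 1},
    {"x": 0, "y": 0, "z": 0, "rx": 0, "ry": 0, "rz": 0, "fingers": 1},
  ],
)

```text
t: 17.2
position: [0.5235, 0.0508, 0.0384]
orientation: [0.652, 0.758, -0.002, -0.001]
ft_force: [-7.3, -2.1, 0.8]
gripper_width: 0.0171
```

Call:
carry_out(
  targets=[
    {"x": 0, "y": 0.1, "z": 0, "rx": 0, "ry": 0, "rz": 0, "fingers": 1},
    {"x": 0, "y": 0.1, "z": 0, "rx": 0, "ry": 0, "rz": 0, "fingers": 1},
    {"x": 0, "y": 0.1, "z": 0, "rx": 0, "ry": 0, "rz": 0, "fingers": 1},
    {"x": 0, "y": 0.1, "z": 0, "rx": 0, "ry": 0, "rz": 0, "fingers": 1},
    {"x": 0, "y": 0, "z": 0, "rx": 0, "ry": 0, "rz": 0, "fingers": 1},
    {"x": 0, "y": 0, "z": 0, "rx": 0, "ry": 0, "rz": 0, "fingers": 1},
  ],
)

```text
t: 17.95
position: [0.5252, 0.051, 0.0384]
orientation: [0.652, 0.758, -0.003, -0.003]
ft_force: [-13.5, -3.3, 7.9]
gripper_width: 0.0168
```

Run:
```python
from h import *
s=r.get_state(); print(s["t"],s["position"],psi(s),s["ft_force"],s["torque"],R.from_quat(s["orientation"]).as_matrix()[:,2])
im=r.capture("wrist")[:,:,::-1]; cv2.imwrite("pics/w7.png",cv2.resize(im[60:340,260:560],None,fx=2.1,fy=2.1,interpolation=cv2.INTER_CUBIC))
```

```text
17.95 [0.52524725 0.05101852 0.03842664] 1.720050316213444 [-13.5274946   -3.31987477   7.91072507] [-0.3594141   2.31931747 -0.0061184 ] [-0.0089369  -0.00108779 -0.99995947]
```

View pics/w7.png

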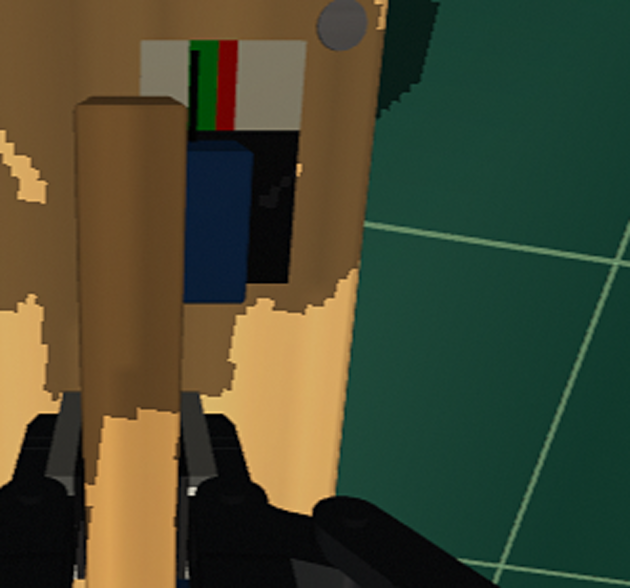

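The pointer is now just inside the green (195 in 190-219), about 6 mm. I'll ease the downforce and push about 2 mm more to centre it.

Call:
carry_out(
  targets=[
    {"x": 0, "y": 0, "z": -0.06, "rx": 0, "ry": 0, "rz": 0, "fingers": 1},
    {"x": 0, "y": 0.08, "z": 0, "rx": 0, "ry": 0, "rz": 0, "fingers": 1},
    {"x": 0, "y": 0.08, "z": -0.02, "rx": 0, "ry": 0, "rz": 0, "fingers": 1},
    {"x": 0, "y": 0, "z": 0, "rx": 0, "ry": 0, "rz": 0, "fingers": 1},
    {"x": 0, "y": 0, "z": 0, "rx": 0, "ry": 0, "rz": 0, "fingers": 1},
  ],
)

```text
t: 18.62
position: [0.5261, 0.0512, 0.0385]
orientation: [0.652, 0.758, -0.004, -0.003]
ft_force: [-13.5, -3.3, 4.9]
gripper_width: 0.0171
```

Run:
```python
from h import *
s=r.get_state(); print(s["t"],s["position"],psi(s),s["ft_force"],R.from_quat(s["orientation"]).as_matrix()[:,2])
im=r.capture("wrist")[:,:,::-1]; cv2.imwrite("pics/w8.png",cv2.resize(im[60:340,260:560],None,fx=2.1,fy=2.1,interpolation=cv2.INTER_CUBIC))
```

```text
18.625 [0.52608842 0.05115006 0.03845214] 1.720071415240941 [-13.50634112  -3.34128619   4.90006381] [-0.01030779 -0.0012727  -0.99994606]
```

View pics/w8.png

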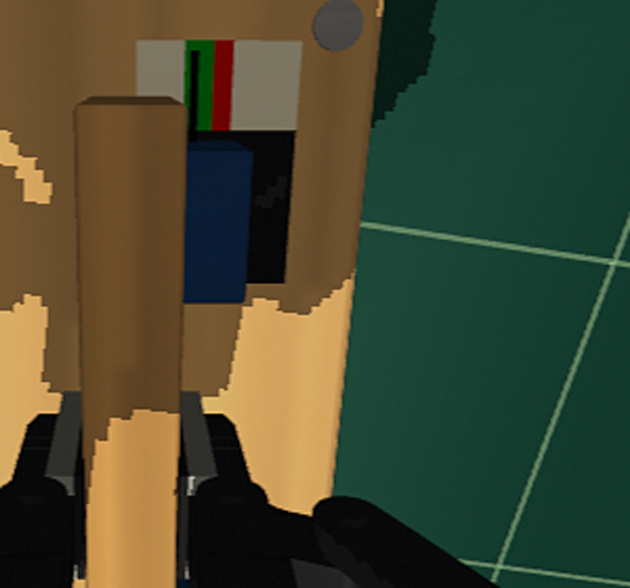

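The pointer is at 194 in the 186-214 band, about 6.7 mm. I'll add a touch more and hold.

Call:
carry_out(
  targets=[
    {"x": 0, "y": 0.08, "z": -0.02, "rx": 0, "ry": 0, "rz": 0, "fingers": 1},
    {"x": 0, "y": 0, "z": 0, "rx": 0, "ry": 0, "rz": 0, "fingers": 1},
    {"x": 0, "y": 0, "z": 0, "rx": 0, "ry": 0, "rz": 0, "fingers": 1},
    {"x": 0, "y": 0, "z": 0, "rx": 0, "ry": 0, "rz": 0, "fingers": 1},
    {"x": 0, "y": 0, "z": 0, "rx": 0, "ry": 0, "rz": 0, "fingers": 1},
    {"x": 0, "y": 0, "z": 0, "rx": 0, "ry": 0, "rz": 0, "fingers": 1},
    {"x": 0, "y": 0, "z": 0, "rx": 0, "ry": 0, "rz": 0, "fingers": 1},
    {"x": 0, "y": 0, "z": 0, "rx": 0, "ry": 0, "rz": 0, "fingers": 1},
    {"x": 0, "y": 0, "z": 0, "rx": 0, "ry": 0, "rz": 0, "fingers": 1},
    {"x": 0, "y": 0, "z": 0, "rx": 0, "ry": 0, "rz": 0, "fingers": 1},
    {"x": 0, "y": 0, "z": 0, "rx": 0, "ry": 0, "rz": 0, "fingers": 1},
    {"x": 0, "y": 0, "z": 0, "rx": 0, "ry": 0, "rz": 0, "fingers": 1},
    {"x": 0, "y": 0, "z": 0, "rx": 0, "ry": 0, "rz": 0, "fingers": 1},
    {"x": 0, "y": 0, "z": 0, "rx": 0, "ry": 0, "rz": 0, "fingers": 1},
    {"x": 0, "y": 0, "z": 0, "rx": 0, "ry": 0, "rz": 0, "fingers": 1},
    {"x": 0, "y": 0, "z": 0, "rx": 0, "ry": 0, "rz": 0, "fingers": 1},
    {"x": 0, "y": 0, "z": 0, "rx": 0, "ry": 0, "rz": 0, "fingers": 1},
    {"x": 0, "y": 0, "z": 0, "rx": 0, "ry": 0, "rz": 0, "fingers": 1},
  ],
)

```text
t: 20.92
position: [0.5264, 0.0512, 0.0384]
orientation: [0.652, 0.758, -0.004, -0.004]
ft_force: [-14.1, -4.1, 4.9]
gripper_width: 0.0173
```

Call:
carry_out(
  targets=[
    {"x": 0, "y": 0, "z": 0, "rx": 0, "ry": 0, "rz": 0, "fingers": 1},
    {"x": 0, "y": 0, "z": 0, "rx": 0, "ry": 0, "rz": 0, "fingers": 1},
    {"x": 0, "y": 0, "z": 0, "rx": 0, "ry": 0, "rz": 0, "fingers": 1},
    {"x": 0, "y": 0, "z": 0, "rx": 0, "ry": 0, "rz": 0, "fingers": 1},
    {"x": 0, "y": 0, "z": 0, "rx": 0, "ry": 0, "rz": 0, "fingers": 1},
    {"x": 0, "y": 0, "z": 0, "rx": 0, "ry": 0, "rz": 0, "fingers": 1},
    {"x": 0, "y": 0, "z": 0, "rx": 0, "ry": 0, "rz": 0, "fingers": 1},
    {"x": 0, "y": 0, "z": 0, "rx": 0, "ry": 0, "rz": 0, "fingers": 1},
    {"x": 0, "y": 0, "z": 0, "rx": 0, "ry": 0, "rz": 0, "fingers": 1},
    {"x": 0, "y": 0, "z": 0, "rx": 0, "ry": 0, "rz": 0, "fingers": 1},
    {"x": 0, "y": 0, "z": 0, "rx": 0, "ry": 0, "rz": 0, "fingers": 1},
    {"x": 0, "y": 0, "z": 0, "rx": 0, "ry": 0, "rz": 0, "fingers": 1},
  ],
)

```text
t: 22.42
position: [0.5264, 0.0512, 0.0384]
orientation: [0.652, 0.758, -0.004, -0.004]
ft_force: [-13.8, -4.1, 3.7]
gripper_width: 0.017
```

Run:
```python
from h import *
s=r.get_state(); print(s["t"],s["position"],psi(s),s["ft_force"],s["gripper_width"])
im=r.capture("wrist")[:,:,::-1]; cv2.imwrite("pics/w9.png",cv2.resize(im[50:390,250:570],None,fx=1.75,fy=1.75,interpolation=cv2.INTER_CUBIC))
```

```text
22.425 [0.52642716 0.05118881 0.03844946] 1.720084070048373 [-13.84833635  -4.14671907   3.66629752] 0.017002235377250208
```

View pics/w9.png

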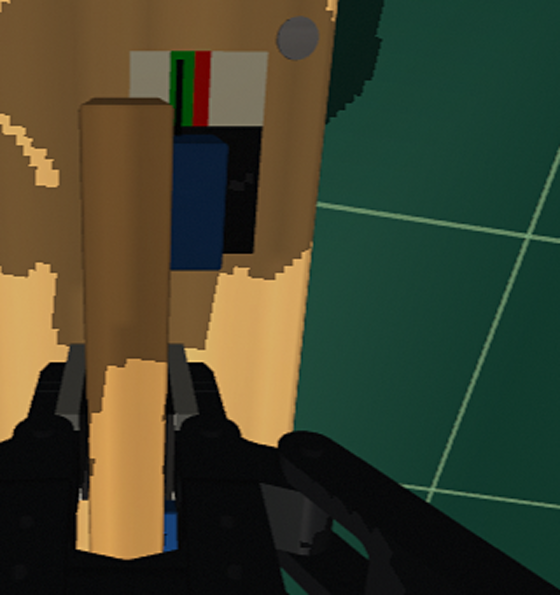

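The pointer is at 180 in the green band of 171-194 (~7.3 mm) after holding for more than 3 s. Handing in.

```bash
python3 -c "
from bench import r
print(r.close_job()); s=r.get_state(); print(s['t'],s['position'],s['ft_force'])"
```

```text
the job is handed in; nothing more can be done
None
the job is handed in; nothing more can be done
```

I turned the knob clockwise about 1.18 rad and it stayed turned, with the pads up. I then set the board on its edge against both pads, pressed it, and handed the job in at about 22.5 s with the arm still holding it. No verdict was reported.

- **Gauge:** after a 3.6 s hold the pointer sat inside the green band, at about 7.3 mm of travel. I never pushed it near the end stop.
- **Force:** the wrist read about 14 N along the pressing direction and 4 N down. By the gauge the pads carry about 11 N. Most of the gap is probably friction on the bed.
- **Board position:** it was centred within about 1 mm when I checked it above the jig. I didn't measure it again once it was pressed. The gripper was within about 0.01 rad of upright. Its angle to the pads matches my jig estimate to the same degree, and that estimate has about 0.01 rad of uncertainty.
- **Other objects:** I kept clear of the jar, tape roll and screwdriver, but took no final picture of them.
- **Refused move:** the first move call was rejected because of its format, and nothing moved.

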